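# Open the toggle clamp and move the freed jig block to the tool tray

### The job

Flip the clamp's red-gripped arm up past centre so that it stays thrown open, then lift the freed aluminium jig block out of the fixture. Set it down gently, upright, in the middle of the empty end of the black tool tray (the end nearest the robot), and let go, leaving the clamp open.

Things in the scene. Friction and masses are not known exactly. Their poses are not given: they have to be found in the camera images.
- clamp_arm (a joint): Hinge of the hold-down clamp arm, rad. 0 = closed: steel arm level, its rubber foot resting on the jig block. Grows as the arm swings up and over, away from the robot; 1.57 = upright; past about 1.75 it falls open by its own weight to a stop at 2.1, below about 1.5 it falls shut. Hardly any friction: about 1 N at the grip lifts it. The hinge axis is level.
- clamp_grip (a point): Centre of the red plastic grip on the clamp arm's free end, on the robot's side: 36 mm along the arm, 18 mm wide, 18 mm thick, 70 mm above the worktop while closed, free air beside and below. Turns with the arm: x runs along the arm to the hinge (hinge axis at x = +140 mm), y lies along the hinge axis (across the width), z is up while closed.
- block_mid (a point): Centre, half-way up, of the light-grey aluminium jig block under the clamp arm: 40 (x) x 60 (y) x 34 mm (z up), 0.19 kg. Top is 24 mm high but for a 10 mm wide ridge on the +x edge. Its x faces are free: grip across x (parallel to the hinge). It sits 22 mm above the worktop on a narrow 10 mm riser between 8 mm high end stops; lift straight up. Clamp cheeks 83 mm high stand 62 mm beyond it.
- tray_spot (a point): Middle of the empty end of the black tool tray, on its inner floor, 2 mm above the worktop. x points along the tray towards the tools in its far half, z up. Free floor: 58 mm towards -x (tray wall), about 55 mm towards +x (ends of the tools), 100 mm to either side; walls 18 mm high. The tray is fixed. On the way from the clamp stands the turntable, 100 mm high: carry the block over it.
Things that resemble listed ones, but are neither listed nor needed, are in the scene too. Leave any purple or yellow look-alike of the part that bears block_mid alone.

How it is judged:
On the way, in this order (a step that is already met when the one before it is completed fails the run):
1. the clamp arm is thrown open past centre (value of joint clamp_arm above 1.75 rad), for 0.2 s.
2. the jig block is lifted out of the fixture (height (world z) of block_mid above 0.065 m), for 0.1 s.
At the end, for the whole second after the job is handed in: The clamp arm rests open (joint above 1.75 rad) and the jig block stands upright (within 10 degrees), at rest and released, on the floor of the tray, its centre within 35 mm horizontally of the middle of the tray's empty end (value of joint clamp_arm above 1.75 rad and horizontal distance between block_mid and tray_spot below 0.035 m and z of block_mid in the frame of tray_spot between 0.012 and 0.023 m and angle between block_mid's own z axis and vertical below 0.17 rad and linear speed of jig_block below 0.02 m/s); the robot touches nothing.
It fails at once if the block is pulled out (moved over 20 mm) while the clamp arm is not yet past centre (value of joint clamp_arm below 1.5 rad and distance of block_mid from where it was at the start of the episode above 0.02 m).
It fails at once if the block is dropped or thrown into the tray (over 0.5 m/s close above its floor) (horizontal distance between block_mid and tray_spot below 0.1 m and z of block_mid in the frame of tray_spot below 0.05 m and linear speed of jig_block above 0.5 m/s).
It also fails if it takes over 54 s, if anything falls off the work surface, if the arm or the gripper's body presses on something with over 40 N, if the wrist force passes 120 N, or if a joint passes its speed limit or range.

### The arm

A 6-joint arm with a two-finger parallel gripper is mounted at the origin on a cart in front of the work surface, level with it; the furniture and walls round the work are solid. World frame = base frame: x ahead of the robot, y to its left, z up, the work surface at z = 0. Lengths are in m, angles in rad, forces in N, time in s.
With the tool pointing down it reaches from about 0.35 to 0.875 m from the base axis. Payload 15.5 kg.
Tool frame: the origin (TCP) lies at the very end of the fingers, on their centre line; the grasp point (between the pads) lies pinch_z behind it (pinch_z is the distance from the TCP to the grasp point, in m); z points along the fingers, y is the line along which they close (so a half turn about z gives the same grasp; the last joint's range is limited). The gripper opens to 85 mm and grips with 20 to 120 N. Pads are 22 mm wide; open, the fingers measure 114 mm over their backs; the gripper's body (76 mm by 85 mm) begins 54 mm behind the grasp point. The pads swing forward as they close: fully open they stand 13 mm farther back than shut.
Start: joints at [1.115, 0.494, 1.345, -0, 1.302, -0.096], TCP at [0.22, 0.585, 0.231] pointing down, gripper open.
Joint ranges: [-2.91, 2.91], [-0.82, 2.16], [0.22, 2.67], [-1.22, 4.37], [0.12, 2.79], [-3.08, 3.08]. Speed limits (rad/s): [1.89, 1.89, 2.57, 3.01, 3.01, 3.01].

### API

Orientations are given as a rotation vector (axis times angle).
In Python, from cell import * gives the robot as it stands.
- The arm moves only by the shell command python3 -m inch 'ROWS' [OPENING] [FORCE]. ROWS is JSON, a list of rows, each an object with "linear": the shift along the tool's x, y, z in units of 0.06 m (1.0 is 0.06 m), a list of three; "turn": the turn about the tool's z in units of 10 degrees (1.0 is 10 degrees). A call has 1 to 10 rows; each row shifts and turns the commanded pose from where the row before left it, along the tool's axes as they then stand; what a row does not reach is not made up. A row lasts 1/8 s, in which the tool goes at most 62.5 mm and 10.7 degrees, less where a joint would pass 70% of its speed; a pose out of reach is approached as far as the arm can. A call with a number of a shift or a turn outside -1 to 1 is refused whole. A call with a gripper value outside its range is refused whole. OPENING is the closure, from 0 (fully open) to 1 (shut), set as the call begins (- or left out, the last holds). The fingers move at their own pace and stop on an object; FORCE is the grip in N (left out, the last holds). Time passes only in rows, so rows that do not move let the fingers close. It gives the time, the measured TCP pose, the force, the opening and the grip force at its end, in the units of the state.
- get_obs(): the state, without advancing time (a new reading comes with each control period).
- get_image(name): name is "side" or "top"; returns a dict with "img" (420x560x3 uint8, blue, green, red), "K" (3x3 intrinsics, pixels), "world_from_camera" (4x4, takes a point from camera to world coordinates). Camera axes: x right, y down, z forward; pixel columns grow to the right and rows downward; lengths in m; the calibration is good to about 2 mm. A picture is of the moment at which its call begins. There is no depth.
- hand_in(): hands the job in; it is judged then, once.
The state is a dict: "clock": time; "joint_pos": joint angles; "qvel": joint speeds; "effort": joint torques, N m; "tool_pos": TCP position; "tool_rot": TCP orientation; "ft_force": force on the tool from outside, world axes, zero at the start; "wrist_torque": the same for the moment, N m; "width": finger opening in m; "grasp_force": force on a finger pad.
Only numpy, scipy, OpenCV 4.12 (cv2) and the standard library are available. Lean on these libraries where they do the work, as an engineer would, in place of code of your own. Each camera call takes 0.05 s, during which the arm holds its last target. There are 200 camera calls.

## Working session

There is one attempt and no reset: what is moved stays moved. The work goes in short steps, Python scripts to look and compute and a shell command to move; the robot and the scene stay as the last step left them, time stands still between calls to the robot, and variables do not carry over. Pictures are saved under pics/ and viewed, at most 10 in all, crops included, and the job is handed in when it is done.

```bash
ls; mkdir -p pics; python3 - <<'E'
from cell import *
import cv2
o=get_obs()
print(o)
for n in("side","top"):
    d=get_image(n); cv2.imwrite(f"pics/{n}0.png",d["img"]); print(n,d["K"],d["world_from_camera"])
E
```

```text
pics
{'clock': 0.0, 'joint_pos': array([ 1.11549086e+00,  4.94216417e-01,  1.34614142e+00,  2.80682589e-05,
        1.30247857e+00, -9.54997886e-02]), 'qvel': array([ 0.00101224, -0.00015482,  0.00157136, -0.00045886, -0.00080756,
       -0.00027753]), 'effort': array([-3.79573306e-03, -8.82175469e+01, -3.83856297e+01, -4.56497737e-04,
        1.02337197e-02, -7.37444282e-06]), 'tool_pos': array([0.21988777, 0.58465934, 0.2306761 ]), 'tool_rot': array([-5.62083935e-01, -3.09052973e+00,  1.86828105e-03]), 'ft_force': array([0.20528829, 0.14147649, 0.94940157]), 'wrist_torque': array([-0.05267194, -0.0204059 , -0.03080771]), 'grasp_force': 0.0, 'width': 0.08518457806037108}
side [[434.23050533   0.         279.90407139]
 [  0.         434.23050533 209.09793797]
 [  0.           0.           1.        ]] [[-0.99710342 -0.04721332  0.05962951  0.50999982]
 [-0.07561549  0.53093891 -0.84402972  1.01128383]
 [ 0.00818982 -0.84609383 -0.53297106  0.71021249]
 [ 0.          0.          0.          1.        ]]
top [[424.4747582    0.         268.47565947]
 [  0.         424.4747582  214.24672046]
 [  0.           0.           1.        ]] [[ 1.07219017e-02 -9.72803233e-01  2.31384770e-01  3.01091478e-01]
 [-9.99938577e-01 -1.10805574e-02 -2.50487252e-04  1.80160740e-02]
 [ 2.80754703e-03 -2.31367872e-01 -9.72862285e-01  1.30303663e+00]
 [ 0.00000000e+00  0.00000000e+00  0.00000000e+00  1.00000000e+00]]
```

View pics/top0.png

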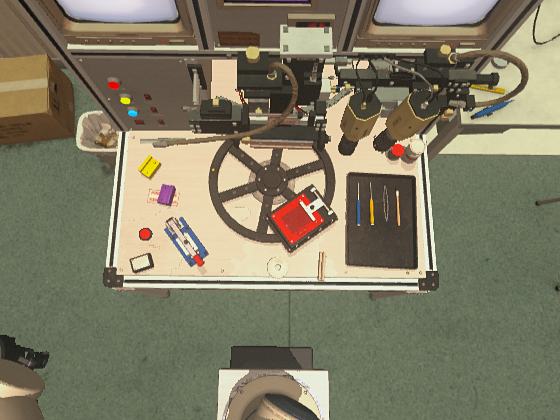

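View pics/side0.png

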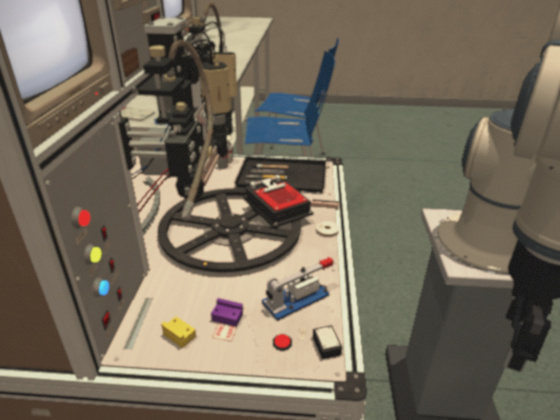

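The top view shows the blue clamp at about (185,240) with its red grip near (200,262). The tray is at (382,220), with its empty end at about (381,248). In the side view the clamp is at (297,293) and the grip at (326,264). I'll enlarge the clamp next.

```bash
python3 - <<'E'
import cv2,numpy as np
t=cv2.imread("pics/top0.png");s=cv2.imread("pics/side0.png")
a=cv2.resize(t[205:280,150:225],(400,400),interpolation=2)
b=cv2.resize(s[245:325,255:345],(400,356),interpolation=2)
c=np.zeros((400,800,3),np.uint8);c[:,:400]=a;c[:356,400:]=b
cv2.imwrite("pics/c0.png",c)
for n,i,r in(("top",t,(205,280,150,225)),("side",s,(245,325,255,345))):
    h=cv2.cvtColor(i,cv2.COLOR_BGR2HSV)
    for col,m in(("red",((h[...,0]<8)|(h[...,0]>172))&(h[...,1]>140)&(h[...,2]>70)),("blue",(h[...,0]>95)&(h[...,0]<125)&(h[...,1]>110))):
        k=np.zeros(m.shape,np.uint8);k[r[0]:r[1],r[2]:r[3]]=m[r[0]:r[1],r[2]:r[3]]
        N,l,st,ce=cv2.connectedComponentsWithStats(k)
        for j in range(1,N):
            if st[j,4]>15: print(n,col,st[j],ce[j],cv2.minAreaRect(np.argwhere(l==j)[:,::-1].astype(np.float32)))
h=cv2.cvtColor(t,cv2.COLOR_BGR2GRAY)
k=((h<75)*255).astype(np.uint8);k[:,:340]=0;k[:,425:]=0;k[:165]=0;k[280:]=0
k=cv2.morphologyEx(k,3,np.ones((15,15)))
cs,_=cv2.findContours(k,0,2);c=max(cs,key=cv2.contourArea);r=cv2.minAreaRect(c);print(r,cv2.boxPoints(r))
E
```

```text
top red [193 254  11  12  72] [197.98611111 259.91666667] ((198.0, 260.0000305175781), (11.600000381469727, 6.0), 53.13010025024414)
top blue [180 217  28  41 183] [193.30054645 237.91256831] ((191.2442169189453, 237.28758239746094), (44.83612060546875, 8.010290145874023), 53.746158599853516)
top blue [165 228   6  10  21] [167.42857143 231.76190476] ((168.11538696289062, 232.42308044433594), (9.707253456115723, 2.4961509704589844), 56.3099365234375)
top blue [173 240  22  24  85] [183.52941176 252.90588235] ((182.62281799316406, 252.29367065429688), (31.144498825073242, 5.190749645233154), 47.862403869628906)
side red [320 258  13  10  81] [326.34567901 262.14814815] ((326.51727294921875, 262.2069091796875), (7.353161334991455, 11.817581176757812), 66.80140686035156)
side blue [275 287  52  32 340] [302.67941176 302.50588235] ((300.1163330078125, 303.81488037109375), (8.93446159362793, 55.73568344116211), 60.75117111206055)
side blue [285 298   6   8  34] [287.         301.38235294] ((287.5, 301.5), (5.0, 7.0), 0.0)
((385.5, 216.5), (103.0, 77.0), 90.0) [[347. 165.]
 [424. 165.]
 [424. 268.]
 [347. 268.]]
```

View pics/c0.png

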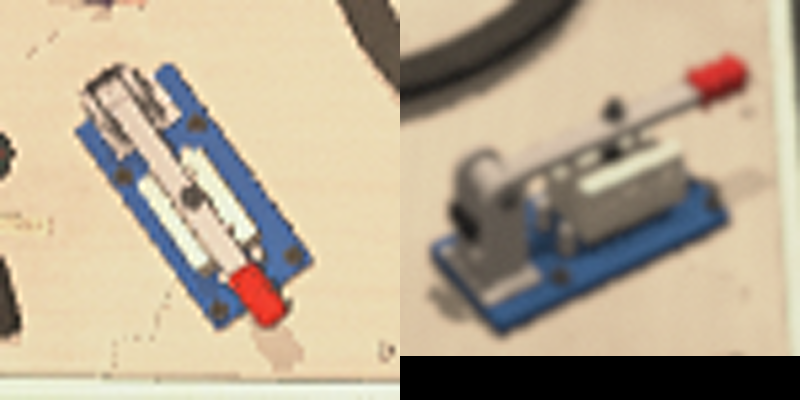

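The crop shows the arm running from its hinge at upper left to the red grip at crop (258,296) in the top view and (718,79) in the side view. The block's two cream strips lie either side of the arm. Next I'll triangulate the grip, block and tray.

```bash
cat >h.py <<'E'
from cell import *
import numpy as np,cv2
from scipy.spatial.transform import Rotation as R
CAL={}
def cal(n):
    if n not in CAL:
        d=get_image(n);CAL[n]=(d["K"],d["world_from_camera"])
    return CAL[n]
def ray(n,p):
    K,T=cal(n);d=T[:3,:3]@np.linalg.solve(K,[p[0],p[1],1.]);return T[:3,3],d/np.linalg.norm(d)
def plane(n,p,z):
    o,d=ray(n,p);return o+d*(z-o[2])/d[2]
def tri(a,b):
    o1,d1=ray("top",a);o2,d2=ray("side",b)
    s=np.linalg.lstsq(np.c_[d1,-d2],o2-o1,rcond=None)[0]
    p,q=o1+s[0]*d1,o2+s[1]*d2
    return (p+q)/2,np.linalg.norm(p-q)
def move(goal,yaw_dir=None):
    o=get_obs();M=R.from_rotvec(o["tool_rot"]).as_matrix()
    print("tcp",o["tool_pos"].round(4),"delta units",(M.T@(np.array(goal)-o["tool_pos"])/.06).round(3))
    if yaw_dir is not None:
        v=M.T@np.array([*yaw_dir,0]);a=np.degrees(np.arctan2(v[1],v[0]))-90;a=(a+90)%180-90
        print("turn units",round(a/10,3)," M",M.round(3).tolist())
E
python3 - <<'E'
from h import *
np.set_printoptions(precision=4,suppress=True)
T=lambda x,y:(150+x/5.333-.4,205+y/5.333-.4)
S=lambda x,y:(255+(x-400)/4.444-.4,245+y/4.45-.4)
g,e=tri(T(258,296),S(718,79));print("grip",g,e)
print("grip blob",*tri((198,260),(326.4,262.2)))
for nm,a,b in(("ridge near",T(257,237),S(682,150)),("ridge far",T(190,150),S(583,190)),("L near",T(210,270),S(682,150)),("L far",T(143,180),S(583,190)),("base near R",T(312,262),S(727,215)),("base nearL? ",T(218,328),S(727,215)),("base farL",T(80,130),S(500,330)),("knob",T(193,196),S(613,105))): print(nm,*tri(a,b))
# base directions
c=[plane("top",T(*p),.01)[:2] for p in((170,65),(312,262),(218,328),(80,130))]
print("base corners",np.array(c))
print("edge dirs",c[0]-c[1],c[3]-c[2])
for p in((140,180),(205,272),(190,150),(258,240)):print("blk",plane("top",T(*p),.046))
for p in((347,173),(415,173),(417,269),(345,266)):print("tray",plane("top",p,.018))
E
```

```text
grip [0.4561 0.2209 0.0713] 0.0027099136328362456
grip blob [0.4559 0.2209 0.0718] 0.001934200497662962
ridge near [0.4833 0.2309 0.0331] 0.019177870373323858
ridge far [0.533  0.2704 0.0369] 0.017389666261049812
L near [0.4733 0.2521 0.0487] 0.0031030214780829466
L far [0.5227 0.2915 0.0534] 0.0028352668458379604
base near R [ 0.4665  0.2099 -0.0269] 0.04223714780483445
base nearL?  [0.4466 0.2534 0.0069] 0.004869084913569095
base farL [0.5602 0.3409 0.0043] 0.0020769386037048695
knob [0.5096 0.2576 0.0805] 0.0033253802365588595
base corners [[0.5974 0.2894]
 [0.4823 0.2012]
 [0.4438 0.2531]
 [0.558  0.3395]]
edge dirs [0.1151 0.0882] [0.1141 0.0864]
blk [0.5225 0.2949 0.046 ]
blk [0.4709 0.2555 0.046 ]
blk [0.54   0.2677 0.046 ]
blk [0.4892 0.2268 0.046 ]
tray [ 0.7447 -0.2311  0.018 ]
tray [ 0.7472 -0.4481  0.018 ]
tray [ 0.4418 -0.433   0.018 ]
tray [ 0.4484 -0.2156  0.018 ]
```

```bash
python3 - <<'E'
from h import *
try: print("pinch",pinch_z)
except Exception as e: import cell;print(dir(cell))
move([.456,.221,.231],(-.604,.797))
E
```

```text
pinch 0.0187
tcp [0.22   0.5848 0.2309] delta units [-5.817e+00 -4.290e+00  1.000e-03]
turn units -5.777  M [[-0.936, 0.352, -0.0], [0.352, 0.936, -0.001], [0.0, -0.001, -1.0]]
```

```bash
python3 -m inch '[{"linear":[-0.58,-0.43,0],"turn":0},{"linear":[-0.58,-0.43,0],"turn":0},{"linear":[-0.58,-0.43,0],"turn":0},{"linear":[-0.58,-0.43,0],"turn":0},{"linear":[-0.58,-0.43,0],"turn":0},{"linear":[-0.58,-0.43,0],"turn":0},{"linear":[-0.58,-0.43,0],"turn":0},{"linear":[-0.58,-0.43,0],"turn":0},{"linear":[-0.58,-0.43,0],"turn":0},{"linear":[-0.58,-0.43,0],"turn":0}]'
python3 -m inch '[{"linear":[0,0,0],"turn":-0.96},{"linear":[0,0,0],"turn":-0.96},{"linear":[0,0,0],"turn":-0.96},{"linear":[0,0,0],"turn":-0.96},{"linear":[0,0,0],"turn":-0.96},{"linear":[0,0,0],"turn":-0.96},{"linear":[0,0,0],"turn":0}]'
python3 - <<'E'
from h import *
move([.456,.221,.0525],(-.604,.797))
E
```

```text
clock: 1.45
tool_pos: [0.4555, 0.2197, 0.2313]
tool_rot: [-0.562, -3.091, -0.0]
ft_force: [0.2, 0.7, -0.1]
width: 0.0853
grasp_force: 0.0
clock: 2.33
tool_pos: [0.4549, 0.221, 0.2312]
tool_rot: [0.995, -2.98, 0.0]
ft_force: [0.2, 0.1, -0.7]
width: 0.0854
grasp_force: 0.0
tcp [0.4549 0.221  0.2312] delta units [-0.016 -0.011  2.979]
turn units -0.022  M [[-0.799, -0.601, -0.0], [-0.601, 0.799, -0.0], [0.0, 0.0, -1.0]]
```

```bash
python3 -m inch '[{"linear":[0,0,0.75],"turn":0},{"linear":[0,0,0.75],"turn":0},{"linear":[0,0,0.75],"turn":0},{"linear":[0,0,0.4],"turn":0},{"linear":[0,0,0.33],"turn":0},{"linear":[0,0,0],"turn":0}]'
python3 -m inch '[{"linear":[0,0,0],"turn":0},{"linear":[0,0,0],"turn":0},{"linear":[0,0,0],"turn":0},{"linear":[0,0,0],"turn":0},{"linear":[0,0,0],"turn":0},{"linear":[0,0,0],"turn":0},{"linear":[0,0,0],"turn":0},{"linear":[0,0,0],"turn":0}]' 0.9 20
python3 - <<'E'
import numpy as np
t=np.arange(0,2.01,.1);x=.14*(np.cos(t)-1)/.06;z=-.14*np.sin(t)/.06
print(np.c_[t[1:],np.diff(x),np.diff(z)].round(2).tolist())
E
```

```text
clock: 3.08
tool_pos: [0.4542, 0.2207, 0.0515]
tool_rot: [0.99, -2.979, 0.0]
ft_force: [-0.8, 0.7, 0.7]
width: 0.0851
grasp_force: 0.0
clock: 4.08
tool_pos: [0.4552, 0.2209, 0.0528]
tool_rot: [-0.997, 2.979, -0.0]
ft_force: [0.9, -2.5, 7.7]
width: 0.0177
grasp_force: 25.1
[[0.1, -0.01, -0.23], [0.2, -0.03, -0.23], [0.3, -0.06, -0.23], [0.4, -0.08, -0.22], [0.5, -0.1, -0.21], [0.6, -0.12, -0.2], [0.7, -0.14, -0.19], [0.8, -0.16, -0.17], [0.9, -0.18, -0.15], [1.0, -0.19, -0.14], [1.1, -0.2, -0.12], [1.2, -0.21, -0.1], [1.3, -0.22, -0.07], [1.4, -0.23, -0.05], [1.5, -0.23, -0.03], [1.6, -0.23, -0.0], [1.7, -0.23, 0.02], [1.8, -0.23, 0.04], [1.9, -0.22, 0.06], [2.0, -0.22, 0.09]]
```

```bash
python3 -m inch '[{"linear":[-0.01,0,-0.23],"turn":0},{"linear":[-0.03,0,-0.23],"turn":0},{"linear":[-0.06,0,-0.23],"turn":0},{"linear":[-0.08,0,-0.22],"turn":0},{"linear":[-0.10,0,-0.21],"turn":0},{"linear":[-0.12,0,-0.20],"turn":0}]'
python3 -m inch '[{"linear":[-0.14,0,-0.19],"turn":0},{"linear":[-0.16,0,-0.17],"turn":0},{"linear":[-0.18,0,-0.15],"turn":0},{"linear":[-0.19,0,-0.14],"turn":0},{"linear":[-0.20,0,-0.12],"turn":0},{"linear":[-0.21,0,-0.10],"turn":0}]'
```

```text
clock: 4.82
tool_pos: [0.4742, 0.2355, 0.133]
tool_rot: [-0.996, 2.979, -0.0]
ft_force: [4.6, 0.5, -5.1]
width: 0.0173
grasp_force: 23.8
clock: 5.58
tool_pos: [0.5259, 0.2752, 0.1842]
tool_rot: [0.996, -2.979, -0.001]
ft_force: [-2.8, 3.8, -6.4]
width: 0.0177
grasp_force: 23.9
```

Still gripped and the forces are low, so I'll continue over the top.

```bash
python3 -m inch '[{"linear":[-0.22,0,-0.07],"turn":0},{"linear":[-0.23,0,-0.05],"turn":0},{"linear":[-0.23,0,-0.03],"turn":0},{"linear":[-0.23,0,0],"turn":0},{"linear":[-0.23,0,0.02],"turn":0},{"linear":[-0.23,0,0.04],"turn":0},{"linear":[-0.22,0,0.06],"turn":0},{"linear":[-0.22,0,0.09],"turn":0},{"linear":[0,0,0],"turn":0},{"linear":[0,0,0],"turn":0}]'
python3 - <<'E'
from h import *
for n in("side","top"): cv2.imwrite(f"pics/{n}1.png",get_image(n)["img"])
t=cv2.imread("pics/top1.png");s=cv2.imread("pics/side1.png")
c=np.zeros((400,800,3),np.uint8);c[:,:400]=cv2.resize(t[180:280,130:230],(400,400));c[:,400:]=cv2.resize(s[205:325,235:355],(400,400));cv2.imwrite("pics/c1.png",c)
E
```

```text
clock: 6.82
tool_pos: [0.6128, 0.3422, 0.1811]
tool_rot: [-0.997, 2.977, 0.004]
ft_force: [-5.4, 12.4, 4.1]
width: 0.0178
grasp_force: 29.3
```

View pics/c1.png

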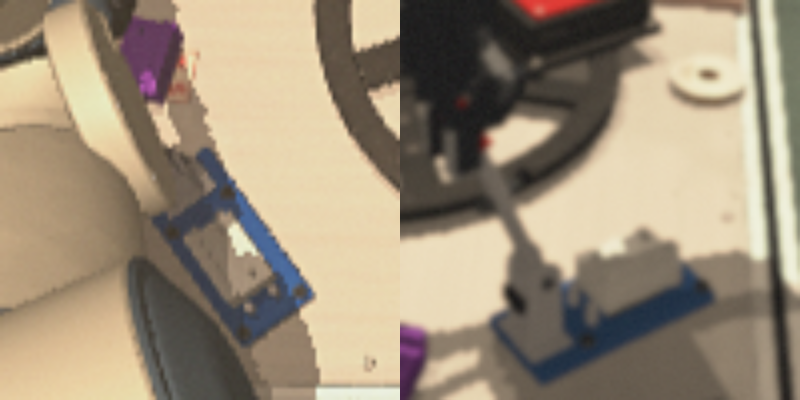

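The arm leans well past centre, with the grip at side crop (484,140). The block is now uncovered at about (232,255) in the top crop and (630,275) in the side crop. I'll release, rise, and look at the block.

```bash
python3 -m inch '[{"linear":[0,0,0],"turn":0},{"linear":[0,0,0],"turn":0},{"linear":[0,0,0],"turn":0},{"linear":[0,0,0],"turn":0},{"linear":[0,0,0],"turn":0},{"linear":[0,0,0],"turn":0}]' 0
python3 -m inch '[{"linear":[0,0,-0.5],"turn":0},{"linear":[0,0,-0.6],"turn":0},{"linear":[0,0,-0.6],"turn":0},{"linear":[0,0,0],"turn":0}]'
python3 - <<'E'
from h import *
for n in("side","top"): cv2.imwrite(f"pics/{n}2.png",get_image(n)["img"])
t=cv2.imread("pics/top2.png");s=cv2.imread("pics/side2.png")
c=np.zeros((400,800,3),np.uint8);c[:,:400]=cv2.resize(t[222:272,168:218],(400,400),interpolation=2);c[:,400:]=cv2.resize(s[240:320,265:345],(400,400),interpolation=2);cv2.imwrite("pics/c2.png",c)
E
```

```text
clock: 7.68
tool_pos: [0.6126, 0.3397, 0.1803]
tool_rot: [-0.996, 2.979, -0.0]
ft_force: [0.5, -0.4, -0.7]
width: 0.0852
grasp_force: 0.0
clock: 8.18
tool_pos: [0.6138, 0.3403, 0.2856]
tool_rot: [-0.995, 2.974, 0.001]
ft_force: [0.0, -0.3, -0.6]
width: 0.0856
grasp_force: 0.0
```

View pics/c2.png

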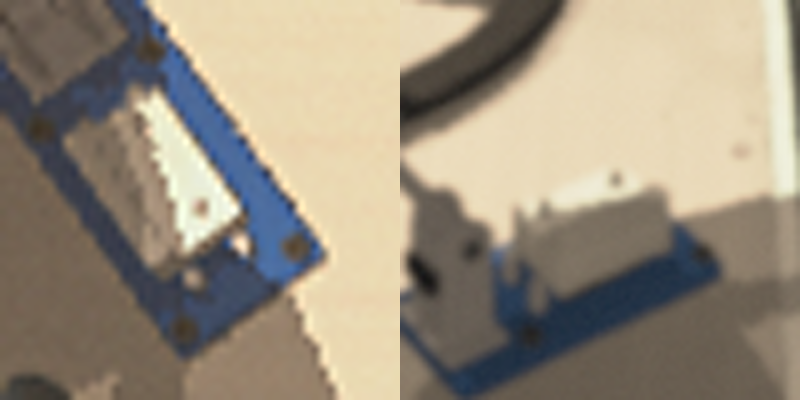

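View pics/side2.png

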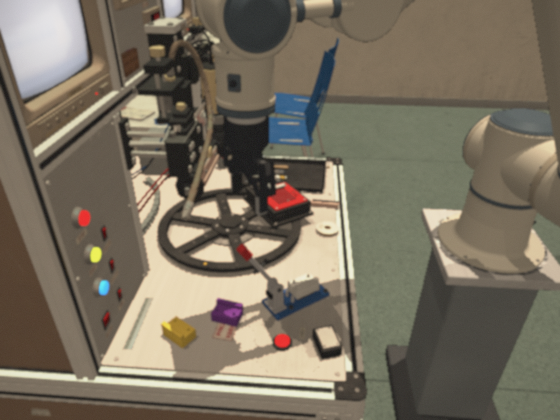

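The clamp stays open, with its grip at side (245,250). In the top crop the block's corners are (65,135), (155,88), (243,215) and (160,272). In the side crop, its upper edge towards the camera runs from (535,228) to (670,188).

```bash
python3 - <<'E'
from h import *
np.set_printoptions(precision=4,suppress=True)
T=lambda x,y:(168+x/8-.44,222+y/8-.44)
S=lambda x,y:(265+(x-400)/5-.4,240+y/5-.4)
print(*tri(T(160,272),S(670,188)));print(*tri(T(65,135),S(535,228)))
c=[plane("top",T(x,y),z) for x,y,z in((65,135,.056),(155,88,.046),(243,215,.046),(160,272,.056))]
c=np.array(c);print(c);m=c.mean(0);print(m,"long",c[0]-c[3],c[1]-c[2],"short",np.linalg.norm(c[0]-c[1]),np.linalg.norm(c[2]-c[3]))
d=(c[0]-c[3]+c[1]-c[2])[:2];d/=np.linalg.norm(d);print(d)
move([m[0],m[1],.285],(-d[1],d[0]))
move([.499,.2585,.285],(-.604,.797))
E
```

```text
[0.4719 0.2551 0.0546] 0.004029709734907874
[0.5269 0.2922 0.0582] 0.013346760361789325
[[0.5205 0.2932 0.056 ]
 [0.5406 0.2626 0.046 ]
 [0.4928 0.2271 0.046 ]
 [0.4697 0.255  0.056 ]]
[0.5059 0.2595 0.051 ] long [0.0508 0.0381 0.    ] [0.0478 0.0355 0.    ] short 0.03789625739825045 0.03753601828536685
[0.8014 0.5982]
tcp [0.6121 0.3395 0.281 ] delta units [ 2.216  0.    -0.062]
turn units 0.024  M [[-0.799, -0.602, -0.002], [-0.602, 0.799, -0.001], [0.002, 0.0, -1.0]]
tcp [0.6121 0.3395 0.281 ] delta units [ 2.318  0.056 -0.062]
turn units -0.018  M [[-0.799, -0.602, -0.002], [-0.602, 0.799, -0.001], [0.002, 0.0, -1.0]]
```

```bash
python3 -m inch '[{"linear":[0.6,0,0],"turn":0},{"linear":[0.6,0,0],"turn":0},{"linear":[0.6,0,0],"turn":0},{"linear":[0.42,0,0],"turn":0},{"linear":[0,0,0.6],"turn":0},{"linear":[0,0,0.7],"turn":0},{"linear":[0,0,0.7],"turn":0},{"linear":[0,0,0.5],"turn":0},{"linear":[0,0,0],"turn":0}]'
python3 - <<'E'
from h import *
move([.506,.2595,.019],(-.602,.799))
E
```

```text
clock: 9.5
tool_pos: [0.5045, 0.2589, 0.1299]
tool_rot: [0.995, -2.974, 0.0]
ft_force: [0.9, 0.2, 0.2]
width: 0.0856
grasp_force: 0.0
tcp [0.5045 0.2589 0.1299] delta units [-0.036 -0.01   1.848]
turn units -0.002  M [[-0.799, -0.602, -0.005], [-0.602, 0.799, -0.002], [0.005, 0.001, -1.0]]
```

```bash
python3 -m inch '[{"linear":[-0.03,0,0.5],"turn":0},{"linear":[0,0,0.5],"turn":0},{"linear":[0,0,0.4],"turn":0},{"linear":[0,0,0.25],"turn":0},{"linear":[0,0,0.19],"turn":0},{"linear":[0,0,0],"turn":0},{"linear":[0,0,0],"turn":0}]'
python3 -m inch '[{"linear":[0,0,0],"turn":0},{"linear":[0,0,0],"turn":0},{"linear":[0,0,0],"turn":0},{"linear":[0,0,0],"turn":0},{"linear":[0,0,0],"turn":0},{"linear":[0,0,0],"turn":0},{"linear":[0,0,0],"turn":0},{"linear":[0,0,0],"turn":0}]' 0.7 35
```

```text
clock: 10.38
tool_pos: [0.5081, 0.2609, 0.0226]
tool_rot: [-0.996, 2.978, 0.0]
ft_force: [1.2, -0.1, -0.9]
width: 0.0854
grasp_force: 0.0
clock: 11.38
tool_pos: [0.5078, 0.2608, 0.0223]
tool_rot: [-0.996, 2.979, 0.0]
ft_force: [-1.7, -0.9, 6.0]
width: 0.0394
grasp_force: 35.6
```

```bash
python3 -m inch '[{"linear":[0,0,-0.15],"turn":0},{"linear":[0,0,-0.3],"turn":0},{"linear":[0,0,-0.5],"turn":0},{"linear":[0,0,-0.6],"turn":0},{"linear":[0,0,-0.6],"turn":0},{"linear":[0,0,-0.6],"turn":0},{"linear":[0,0,-0.4],"turn":0},{"linear":[0,0,0],"turn":0}]' - 45
python3 - <<'E'
from h import *
np.set_printoptions(precision=4,suppress=True)
for n in("side","top"): cv2.imwrite(f"pics/{n}3.png",get_image(n)["img"])
cv2.imwrite("pics/c3.png",np.hstack([cv2.resize(cv2.imread("pics/top3.png"),(400,300)),cv2.resize(cv2.imread("pics/side3.png"),(400,300))]))
cv2.imwrite("pics/tray.png",np.hstack([cv2.resize(cv2.imread("pics/top0.png")[165:280,335:435],(400,460),interpolation=2),cv2.resize(cv2.imread("pics/side0.png")[145:215,230:350],(400,460),interpolation=2)]))
E
```

```text
clock: 12.38
tool_pos: [0.5083, 0.2609, 0.2127]
tool_rot: [-0.995, 2.976, 0.0]
ft_force: [-0.6, -0.3, -2.2]
width: 0.0395
grasp_force: 46.4
```

View pics/tray.png

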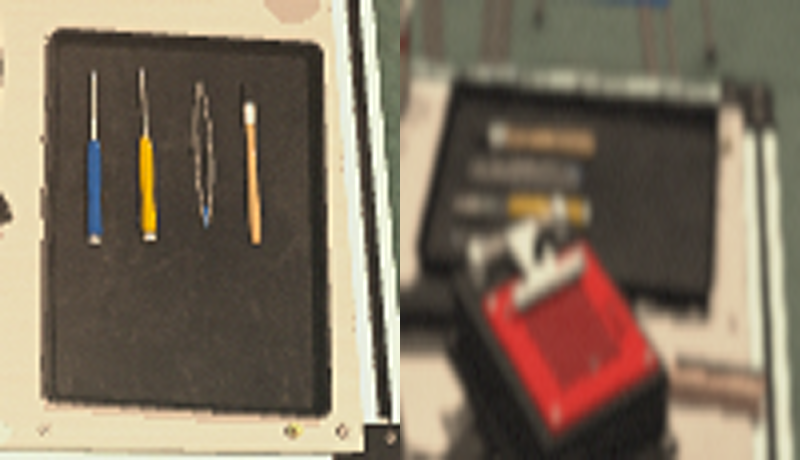

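View pics/c3.png

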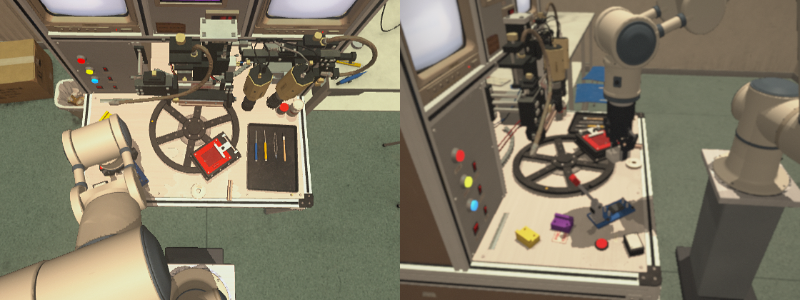

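The block is held clear of the fixture and the clamp is open. In the tray crop the rim corners are at (47,30), (328,45), (328,413) and (42,402), and the tool ends lie at row 243. In the side crop the near rim corners are (715,110) and (705,300).

```bash
python3 - <<'E'
from h import *
np.set_printoptions(precision=4,suppress=True)
T=lambda x,y:(335+x/4-.4,165+y/4-.4)
S=lambda x,y:(230+(x-400)/3.333-.4,145+y/6.571-.4)
print(*tri(T(328,413),S(715,110)));print(*tri(T(42,402),S(705,300)))
c=np.array([plane("top",T(*p),.018) for p in((47,30),(328,45),(328,413),(42,402))]);print(c)
u=(c[0]-c[3]+c[1]-c[2])[:2];u/=np.linalg.norm(u)
tool=np.mean([plane("top",T(*p),.006) for p in((95,243),(150,241),(257,243))],0);print("tools end",tool,"u",u)
near=(c[2]+c[3])[:2]/2
print("len,width",np.linalg.norm(c[0]-c[3]),np.linalg.norm(c[0]-c[1]))
spot=near+.061*u;print("spot from wall",spot,"along to tools",(tool[:2]-spot)@u)
d=spot-get_obs()["tool_pos"][:2]
move([*spot,.213],u)
E
```

```text
[ 0.4488 -0.4346  0.0121] 0.005881763821128864
[ 0.4578 -0.2178  0.0124] 0.011969225169076239
[[ 0.7477 -0.2291  0.018 ]
 [ 0.7377 -0.4525  0.018 ]
 [ 0.4452 -0.432   0.018 ]
 [ 0.4511 -0.2159  0.018 ]]
tools end [ 0.5783 -0.3199  0.006 ] u [ 0.9984 -0.0571]
len,width 0.29684147588185517 0.22357047137055558
spot from wall [ 0.5091 -0.3275] along to tools 0.06868068696334241
tcp [0.507  0.2604 0.2097] delta units [ 5.867 -7.847 -0.048]
turn units -4.974  M [[-0.799, -0.602, -0.002], [-0.602, 0.799, -0.001], [0.002, 0.001, -1.0]]
```

```bash
python3 -m inch '[{"linear":[0.2,-0.28,0],"turn":0},{"linear":[0.4,-0.54,0],"turn":0},{"linear":[0.48,-0.66,0],"turn":0},{"linear":[0.48,-0.66,0],"turn":0},{"linear":[0.48,-0.66,0],"turn":0},{"linear":[0.48,-0.66,0],"turn":0}]'
python3 -c "
from h import *
print(get_obs()['joint_pos'])
move([.515,-.328,.213],(.057,.998))"
```

```text
clock: 13.32
tool_pos: [0.511, 0.0016, 0.2103]
tool_rot: [0.996, -2.979, -0.0]
ft_force: [-0.5, 0.1, -1.9]
width: 0.0392
grasp_force: 46.4
[-1.13742578e-01  3.58924944e-01  1.64961082e+00 -2.10137254e-04
  1.13406204e+00 -2.32968526e+00]
tcp [0.511  0.0016 0.2103] delta units [ 3.249 -4.429 -0.044]
turn units 4.024  M [[-0.799, -0.601, -0.001], [-0.601, 0.799, -0.0], [0.001, 0.001, -1.0]]
```

```bash
python3 -m inch '[{"linear":[0.48,-0.66,0],"turn":0},{"linear":[0.48,-0.66,0],"turn":0},{"linear":[0.48,-0.66,0],"turn":0},{"linear":[0.48,-0.66,0],"turn":0},{"linear":[0.48,-0.66,0],"turn":0},{"linear":[0.48,-0.66,0],"turn":0},{"linear":[0.28,-0.36,0],"turn":0},{"linear":[0.1,-0.11,0],"turn":0},{"linear":[0,0,0],"turn":0}]'
python3 -m inch '[{"linear":[0,0,0],"turn":0.8},{"linear":[0,0,0],"turn":0.8},{"linear":[0,0,0],"turn":0.8},{"linear":[0,0,0],"turn":0.8},{"linear":[0,0,0],"turn":0.8},{"linear":[0,0,0],"turn":0},{"linear":[0,0,0],"turn":0}]'
python3 -c "
from h import *
move([.515,-.328,.0035],(.057,.998))"
```

```text
clock: 14.45
tool_pos: [0.515, -0.3257, 0.2105]
tool_rot: [0.996, -2.979, -0.001]
ft_force: [0.6, 0.1, -2.1]
width: 0.0396
grasp_force: 46.3
clock: 15.32
tool_pos: [0.5155, -0.3253, 0.2109]
tool_rot: [-0.076, -3.141, -0.0]
ft_force: [-0.8, 1.0, -1.7]
width: 0.039
grasp_force: 46.4
tcp [ 0.5155 -0.3253  0.2109] delta units [ 0.006 -0.046  3.457]
turn units 0.049  M [[-0.999, 0.048, -0.0], [0.048, 0.999, 0.0], [0.0, 0.0, -1.0]]
```

```bash
python3 -m inch '[{"linear":[0,-0.04,0.3],"turn":0},{"linear":[0,0,0.5],"turn":0},{"linear":[0,0,0.6],"turn":0},{"linear":[0,0,0.6],"turn":0},{"linear":[0,0,0.5],"turn":0},{"linear":[0,0,0.3],"turn":0},{"linear":[0,0,0.2],"turn":0},{"linear":[0,0,0.2],"turn":0},{"linear":[0,0,0],"turn":0},{"linear":[0,0,0],"turn":0}]'
python3 -m inch '[{"linear":[0,0,0.06],"turn":0},{"linear":[0,0,0.06],"turn":0},{"linear":[0,0,0.06],"turn":0},{"linear":[0,0,0],"turn":0},{"linear":[0,0,0],"turn":0}]'
```

```text
clock: 16.58
tool_pos: [0.5156, -0.3287, 0.0194]
tool_rot: [0.082, 3.14, -0.001]
ft_force: [0.1, -0.2, -1.6]
width: 0.0391
grasp_force: 46.3
clock: 17.2
tool_pos: [0.5153, -0.3285, 0.0081]
tool_rot: [-0.083, -3.14, -0.0]
ft_force: [-1.0, -0.5, -1.9]
width: 0.0393
grasp_force: 46.3
```

Not touching yet. I'll creep down about 2 mm a row until contact.

```bash
python3 -m inch '[{"linear":[0,0,0.03],"turn":0},{"linear":[0,0,0.03],"turn":0},{"linear":[0,0,0],"turn":0},{"linear":[0,0,0],"turn":0}]'
python3 -m inch '[{"linear":[0,0,0.03],"turn":0},{"linear":[0,0,0],"turn":0},{"linear":[0,0,0],"turn":0}]'
```

```text
clock: 17.7
tool_pos: [0.5153, -0.3285, 0.0045]
tool_rot: [-0.083, -3.14, -0.0]
ft_force: [-0.5, 0.0, -0.9]
width: 0.0391
grasp_force: 46.3
clock: 18.08
tool_pos: [0.5153, -0.3285, 0.0026]
tool_rot: [-0.083, -3.14, -0.0]
ft_force: [-0.5, 0.1, -1.8]
width: 0.0395
grasp_force: 46.4
```

```bash
python3 -m inch '[{"linear":[0,0,0.015],"turn":0},{"linear":[0,0,0],"turn":0},{"linear":[0,0,0],"turn":0}]'
python3 -m inch '[{"linear":[0,0,0.015],"turn":0},{"linear":[0,0,0],"turn":0},{"linear":[0,0,0],"turn":0}]'
```

```text
clock: 18.45
tool_pos: [0.5154, -0.3285, 0.0024]
tool_rot: [0.082, 3.14, -0.0]
ft_force: [-3.0, 1.3, 11.3]
width: 0.0392
grasp_force: 48.4
clock: 18.82
tool_pos: [0.5153, -0.3285, 0.0024]
tool_rot: [0.082, 3.14, -0.001]
ft_force: [-6.9, 4.8, 26.2]
width: 0.0394
grasp_force: 51.0
```

Contact is at the expected height. I'll back off slightly, release, rise, and move clear to look.

```bash
python3 -m inch '[{"linear":[0,0,-0.015],"turn":0},{"linear":[0,0,0],"turn":0}]'
python3 -m inch '[{"linear":[0,0,0],"turn":0},{"linear":[0,0,0],"turn":0},{"linear":[0,0,0],"turn":0},{"linear":[0,0,0],"turn":0},{"linear":[0,0,0],"turn":0},{"linear":[0,0,0],"turn":0},{"linear":[0,0,0],"turn":0}]' 0
python3 -m inch '[{"linear":[0,0,-0.3],"turn":0},{"linear":[0,0,-0.6],"turn":0},{"linear":[0,0,-0.7],"turn":0},{"linear":[0,0,-0.7],"turn":0},{"linear":[0,0,-0.7],"turn":0},{"linear":[0,0.6,-0.3],"turn":0},{"linear":[0,0.7,0],"turn":0},{"linear":[0,0.7,0],"turn":0},{"linear":[0,0.7,0],"turn":0},{"linear":[0,0.7,0],"turn":0}]'
python3 -m inch '[{"linear":[0,0,0],"turn":0},{"linear":[0,0,0],"turn":0}]'
python3 - <<'E'
from h import *
a,b=get_image("top")["img"],get_image("side")["img"]
cv2.imwrite("pics/end.png",np.hstack([cv2.resize(a[160:280,150:440],(400,400*120//290*2)),cv2.resize(b[140:320,200:360],(400,400*120//290*2))]))
cv2.imwrite("pics/end2.png",cv2.resize(a[165:280,335:435],(400,460),interpolation=2))
E
```

```text
clock: 19.08
tool_pos: [0.5154, -0.3285, 0.0024]
tool_rot: [0.083, 3.14, -0.0]
ft_force: [-3.0, 2.6, 11.7]
width: 0.0393
grasp_force: 49.0
clock: 19.95
tool_pos: [0.5153, -0.3285, 0.0018]
tool_rot: [-0.083, -3.14, -0.0]
ft_force: [0.4, -0.8, -0.4]
width: 0.0855
grasp_force: 0.0
clock: 21.2
tool_pos: [0.5259, -0.1234, 0.2011]
tool_rot: [0.083, 3.139, -0.001]
ft_force: [0.7, 0.3, -0.2]
width: 0.0856
grasp_force: 0.0
clock: 21.45
tool_pos: [0.5262, -0.1251, 0.2006]
tool_rot: [0.082, 3.14, -0.001]
ft_force: [0.4, -0.3, -0.0]
width: 0.0855
grasp_force: 0.0
```

View pics/end.png

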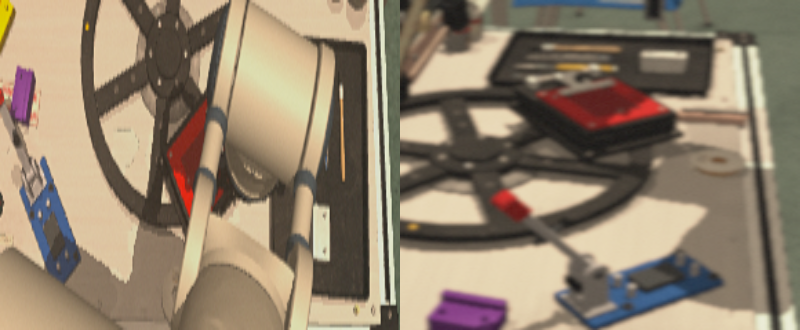

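View pics/end2.png

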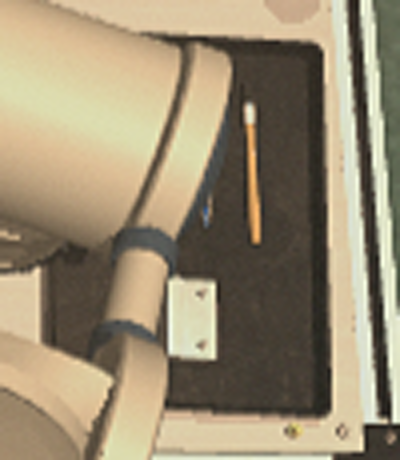

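The block stands flat and upright in the tray at crop (190,319), midway between the tool ends and the wall. The clamp is still open and the gripper touches nothing.

```bash
python3 -c "
from cell import *
print(hand_in())"
```

```text
the job is handed in; nothing more can be done
None
```

The clamp is thrown open and the jig block stands upright, released, in the middle of the tray's empty end; I handed the job in at about 21.6 s of the 54 s allowed, and no verdict came back.

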